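Shut a sloped stop valve with its square T-key

ROBOT

A 6-joint arm with a two-finger parallel gripper is mounted at the origin on a cart in front of the work surface, level with it; the furniture and walls round the work are solid. World frame = base frame: x ahead of the robot, y to its left, z up, the work surface at z = 0. Lengths are in mm, angles in rad, forces in N, time in s.
With the tool pointing down it reaches from about 375 to 900 mm from the base axis. Payload 3.1 kg.
Tool frame: the origin (TCP) lies between the finger pads; the fingertips stand 25 mm ahead of it and the grasp point (between the pads) lies 6 mm ahead of it; z points along the fingers, y is the line along which they close (so a half turn about z gives the same grasp; the last joint's range is limited). The gripper opens to 87 mm and grips with 3 to 60 N. Pads are 19 mm wide; open, the fingers measure 117 mm over their backs; the gripper's body (75 mm by 190 mm) begins 51 mm behind the grasp point.
Start: joints at [0.996, 0.527, 1.433, -0, 1.181, -0.178], TCP at [241.501, 576.432, 247.548] pointing down, gripper open.
Joint ranges: [-3.08, 3.08], [-0.75, 2.2], [0.22, 2.44], [-1.43, 4.57], [0, 2.65], [-2.85, 2.85]. Speed limits (rad/s): [2.79, 2.79, 3.14, 3.14, 3.14, 3.14].

INTERFACE

Orientations are given as a unit quaternion [w, x, y, z].
In Python, from workcell import robot gives the robot as it stands. The module is installed in compiled form; this text tells all that it offers.
- The arm moves only by the tool move_arm, never from a script. Its argument "moves" is text: rows parted by semicolons, each of 5 numbers parted by spaces: the opening, from 0 (shut) to 1 (fully open), then the shift along the tool's x, y, z in m, then the turn about the tool's z in rad. In form: claw tx ty tz spin; .... A call has 1 to 12 rows; each row shifts and turns the commanded pose from where the row before left it, along the tool's axes as they then stand; what a row does not reach is not made up. A row lasts 1/12 s, in which the tool goes at most 41.7 mm and 7.16 degrees, less where a joint would pass 70% of its speed; a pose out of reach is approached as far as the arm can. A call is refused whole if a number of a shift passes 0.0417 or a number of a turn 0.125, either way. A call with a gripper value outside its range is refused whole. The fingers move at their own pace and stop on an object; "squeeze" is the grip in N (left out, the last holds). Time passes only in rows, so rows that do not move let the fingers close. It gives the time, the measured TCP pose, the force, the opening and the grip force at its end, in the units of the state.
- robot.observe(): the state, without advancing time (a new reading comes with each control period).
- robot.grab_frame(name): name is "scene" or "top"; returns the picture (400x640x3 uint8, red, green, blue); there is no depth.
- robot.camera_info(name): a dict with "vfov" (degrees; the focal length in pixels is half the picture's height over the tangent of half this angle, whatever the lens; pixels are square), "cx", "cy" (the principal point, pixels), "cam_to_world" (4x4, takes a point from camera to world coordinates). Camera axes: x right, y down, z forward; pixel columns grow to the right and rows downward; lengths in mm; the calibration is good to about 2 mm. A picture is of the moment at which its call begins. camera_info takes no time and is no camera call.
- robot.hand_in(): hands the job in; it is judged then, once.
Trained networks look in the newest picture that a camera, given by its name, has taken for a name from the list of things; names that differ only in an ending like _2 or _b are one class to them, and where a whole thing is asked for, a point or a joint stands for the part that bears it (a point fixed in the world has none). Each returns a list of dicts, best first, with "score" (0 to 1); they miss things now and then, are a little off and sometimes report something else, mostly with a low value. They report only what shows in the picture. A call takes as long as a camera call.
- robot.search_frame(camera, query): "location" ([x, y, z] in mm, in world coordinates, good to about 4 mm: the middle of the surface that is visible of it).
- robot.trace(camera, query): "mask" (400x640 bool, what is visible of it).
The state is a dict: "t": time; "q": joint angles; "qd": joint speeds; "joint_torque": joint torques, N m; "position": TCP position; "eef_rot": TCP orientation; "force": force on the tool from outside, world axes, zero at the start; "torque": the same for the moment, N m; "opening": opening from 0.0 (shut) to 1.0 (fully open); "grasp_force": force on a finger pad.
Only numpy, scipy, OpenCV 4.12 (cv2) and the standard library are available. Lean on these libraries where they do the work, as an engineer would, in place of code of your own. Each camera call takes 0.05 s, during which the arm holds its last target. There are 200 camera calls.

TASK

The stop valve on the sloped test stand was left partly open. Take the T-key out of its wooden block, turn it so that its square shank matches the square hole in the brass stem and push it through until its collar sits on the stem; then, with the key, turn the stem clockwise (seen from the handle side) as far as it goes. Leave the key standing in the stem, fully home, keep the fingers off the stem itself, and do not disturb the loose brass fittings lying about.

Things in the scene. Friction and masses are not known exactly. Their poses are not given: they have to be found in the camera images.
- key: Loose steel T-key, 100 mm tall, about 0.18 kg. Origin: middle of the shank's lower end; z up the shank to the cross-bar, x along the bar. Square shank 14 x 14 mm, 48 mm long, sides along x and y, its last 4 mm only 10 x 10 mm; then a round collar 29 mm across, 6 mm thick, a round neck 16 mm across, and the cross-bar. Starts upright in the wooden block, collar on the block's top, turned at random.
- key_bar (a point): Centre of the key's cross-bar, which is 70 mm (x) by 16 mm (y) by 22 mm (z); 89 mm above the shank's lower end, 41 mm above the collar's underside; axes as the key's. The place to grip, across the 16 mm.
- key_collar (a point): Centre of the underside of the key's collar (the shoulder), 48 mm above the shank's lower end; axes as the key's.
- key_stand: Fixed wooden block 85 x 70 x 55 mm high; origin at the centre of its underside. A round upright hole 23 mm across goes down its middle and holds the key's shank loosely.
- valve_stand: Fixed test stand, origin at the centre of its base plate's underside (150 x 140 mm), z up. Four legs carry a grey deck 150 x 130 mm that slopes 25 degrees, low edge towards the stand's -x (roughly to the robot), middle 115 mm up. Brass valve body and pipe under it; two steel stop pins, 14 mm tall, on the deck 38 mm from the stem's axis. The brass stem, a 36 mm square block, stands in its middle.
- socket_mouth (a point): Centre of the mouth of the square through-hole, in the stem's top face 30 mm above the deck. z points out of the hole along the stem's axis, 25 degrees from vertical, leaning to the stand's -x; x and y lie along the hole's sides and turn with the stem. Hole 16 x 16 mm, 30 mm long, 2 mm chamfer. The shank fits in any of four turns 90 degrees apart; fully home, key_collar lies on this point.
- stem (a joint): Turn of the stem (rad) about its axis, growing clockwise seen from the handle side. 0 = open, its steel pointer (along socket_mouth's x) uphill to the stand's +x; 1.57 = shut, pointer to the stand's -y, against its stop pin. Starts between 0.3 and 0.75, turns with about 0.07 N m and stays where left. The key has about 8 degrees of play before it drives the stem.
- nipple_1: Bystander: loose brass hose nipple lying on the bench, 52 x 27 x 24 mm.
- nipple_2: Bystander: loose brass hose nipple lying on the bench, 59 x 31 x 27 mm.
- nipple_3: Bystander: loose brass hose nipple lying on the bench between wooden block and test stand, 46 x 24 x 21 mm.
- ball_valve: Bystander: loose brass ball valve with a flat lever, 36 x 85 x 50 mm, lying on the bench.

How it is judged (in metres and radians):
On the way, in this order (a step that is already met when the one before it is completed fails the run):
1. the key's shank is through the stem and its collar sits on it (distance between key_collar and socket_mouth below 0.005 m and angle between the z axis of key and the z axis of socket_mouth, either way round below 0.12 rad), for 0.2 s.
2. with the key in it, the stem has been turned clockwise to its stop (all of step 1 and value of joint stem above 1.43 rad), for 0.2 s.
At the end, for the whole second after the job is handed in: The key stands in the stem, its collar's underside within 5 mm of the hole's mouth and its axis within 7 degrees of the stem's, at rest; the stem is turned to within 8 degrees of its clockwise stop (joint above 1.43 rad) (all of step 2 and linear speed of key below 0.02 m/s); the robot touches nothing.
It fails at once if a bystander fitting moved more than 25 mm (distance of any of nipple_1, nipple_2, nipple_3, ball_valve from where it was at the start of the episode above 0.025 m).
It fails at once if the fingers press on the stem itself (contact force between the fingers and stem above 3 N).
It also fails if it takes over 56 s, if anything falls off the work surface, if the arm or the gripper's body presses on something with over 40 N, if the wrist force passes 120 N, or if a joint passes its speed limit or range.

## Working session

There is one attempt and no reset: what is moved stays moved. The work goes in short steps, Python scripts to look and compute and a tool call to move; the robot and the scene stay as the last step left them, time stands still between calls to the robot, and variables do not carry over. Pictures are saved under pics/ and viewed, at most 10 in all, crops included, and the job is handed in when it is done.

Besides the shell and the picture viewer there is one more tool, called as a command line: name --argument value ..., lists and objects as JSON in quotes. move_arm: Moves the arm, as the interface text tells. Its arguments: {"type":"object","properties":{"moves":{"type":"string"},"squeeze":{"type":"number"}},"required":["moves"]}

```bash
mkdir -p pics; cat > h.py <<'E'
import numpy as np, cv2
from workcell import robot
def cam(n):
    c=robot.camera_info(n); f=200/np.tan(np.radians(c['vfov'])/2); return f,c['cx'],c['cy'],np.array(c['cam_to_world'])
def proj(n,P):
    f,cx,cy,T=cam(n); P=np.atleast_2d(P); p=(P-T[:3,3])@T[:3,:3]
    return np.c_[cx+f*p[:,0]/p[:,2], cy+f*p[:,1]/p[:,2]]
def ray(n,uv):
    f,cx,cy,T=cam(n); d=T[:3,:3]@np.array([(uv[0]-cx)/f,(uv[1]-cy)/f,1]); return T[:3,3],d/np.linalg.norm(d)
def onplane(n,uv,z):
    o,d=ray(n,uv); return o+d*(z-o[2])/d[2]
def tri(uv1,uv2,n1='scene',n2='top'):
    o,d=ray(n1,uv1); p,e=ray(n2,uv2)
    s=np.linalg.lstsq(np.c_[d,-e],p-o,rcond=None)[0]; a=o+d*s[0]; b=p+e*s[1]; return (a+b)/2,np.linalg.norm(a-b)
def snap(n,fn):
    im=robot.grab_frame(n); cv2.imwrite('pics/'+fn,im[:,:,::-1]); return im
E
python3 - <<'E'
from h import *
np.set_printoptions(precision=1,suppress=True)
for n in('scene','top'):
    snap(n,n+'0.png'); f,cx,cy,T=cam(n); print(n,f,cx,cy); print(T)
    for q in('key','key_bar','key_collar','key_stand','valve_stand','socket_mouth','stem','nipple_1','ball_valve'):
        print(q,[(round(r['score'],2),np.round(r['location'])) for r in robot.search_frame(n,q)][:4])
E
```

```text
scene 489.11893133271013 326.5791000547948 204.5266273072548
[[   0.5   -0.6    0.6 -132.9]
 [  -0.8   -0.4    0.4 -405.6]
 [  -0.    -0.7   -0.7  867.6]
 [   0.     0.     0.     1. ]]
key [(0.82, array([548., 254.,  99.]))]
key_bar [(0.64, array([554., 253.,  95.])), (0.44, array([685.,  79.,  29.]))]
key_collar []
key_stand [(0.8, array([534., 237.,  49.]))]
valve_stand [(0.84, array([ 547., -163.,   97.]))]
socket_mouth [(0.62, array([ 552., -154.,  133.]))]
stem [(0.69, array([ 552., -156.,  136.]))]
nipple_1 [(0.54, array([576.,  60.,  22.])), (0.46, array([460.,  51.,  18.])), (0.46, array([684.,  73.,  30.]))]
ball_valve [(0.73, array([685.,  76.,  30.]))]
top 517.6172658983105 325.6773591132125 202.5844661077564
[[   0.    -1.     0.1  484.8]
 [  -1.    -0.    -0.    55.2]
 [   0.    -0.1   -1.  1151.5]
 [   0.     0.     0.     1. ]]
key [(0.86, array([558., 255., 110.]))]
key_bar [(0.84, array([554., 252., 109.]))]
key_collar [(0.67, array([557., 249., 108.]))]
key_stand [(0.93, array([551., 243.,  54.]))]
valve_stand [(0.97, array([ 566., -143.,  115.]))]
socket_mouth [(0.97, array([ 560., -142.,  133.]))]
stem [(0.95, array([ 564., -148.,  134.])), (0.53, array([558., 253., 105.])), (0.37, array([464.,  54.,  13.]))]
nipple_1 [(0.78, array([586.,  60.,  20.])), (0.64, array([690.,   9.,  21.]))]
ball_valve [(0.62, array([696.,  82.,  33.]))]
```

View pics/scene0.png

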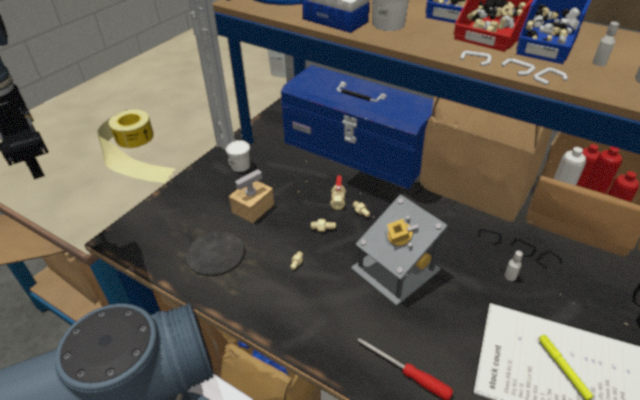

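View pics/top0.png

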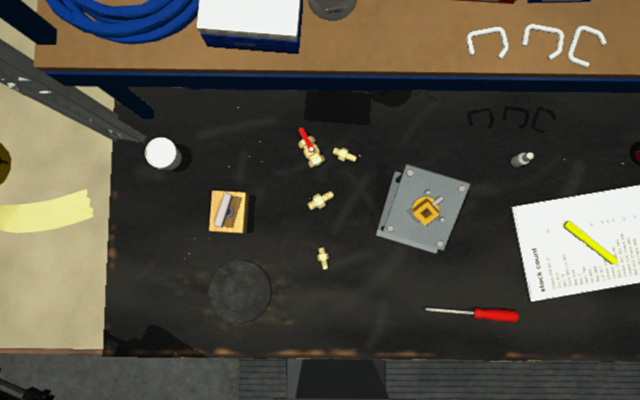

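The scene view shows the key in its block at about (250,190) and the sloped stand at (400,240). In the top view the bar is at (228,210) and the stem at (427,210), with its pointer towards the upper right. The shelf lies well behind the work area. I'll measure both closely.

```bash
python3 - <<'E'
from h import *
np.set_printoptions(precision=2,suppress=True)
t=cv2.imread('pics/top0.png'); s=cv2.imread('pics/scene0.png')
z=lambda im,u,v,w,h,k: cv2.resize(im[v:v+h,u:u+w],None,fx=k,fy=k,interpolation=cv2.INTER_CUBIC)
a=z(t,375,160,100,100,4); b=z(s,350,190,100,100,4); c=z(t,205,185,50,50,4); d=z(s,225,165,50,50,4)
cv2.imwrite('pics/c1.png',np.vstack([np.hstack([a,b]),np.hstack([c,d,np.zeros((200,400,3),np.uint8)])]))
for n in('top','scene'):
  for q in('key_bar','key','key_stand','valve_stand','stem'):
    r=robot.trace(n,q)
    if not r: print(n,q,'none');continue
    m=r[0]['mask'].astype(np.uint8); np.save(f'pics/{n}_{q}.npy',m)
    cs=max(cv2.findContours(m,cv2.RETR_EXTERNAL,cv2.CHAIN_APPROX_NONE)[0],key=cv2.contourArea)
    print(n,q,m.sum(),cv2.minAreaRect(cs),cv2.approxPolyDP(cs,4,True).reshape(-1,2).tolist())
print(cam('top')[3]);print(cam('scene')[3])
E
```

```text
top key_bar 387 ((225.8999786376953, 210.8000030517578), (15.495159149169922, 34.46882247924805), 18.434947967529297) [[230, 194], [223, 195], [217, 226], [233, 214]]
top key 409 ((225.70591735839844, 210.1764678955078), (16.00735092163086, 34.92512893676758), 14.03624439239502) [[229, 193], [223, 194], [217, 226], [233, 214]]
top key_stand 1037 ((228.5, 211.5), (36.83472442626953, 40.539573669433594), 4.085616588592529) [[213, 192], [209, 228], [244, 232], [247, 195], [230, 192], [234, 212], [217, 227], [214, 220], [223, 192]]
top valve_stand 5514 ((421.1500244140625, 208.5500030517578), (74.6297378540039, 78.7406997680664), 18.43494987487793) [[406, 164], [402, 172], [394, 172], [377, 234], [435, 252], [444, 247], [468, 183]]
top stem 620 ((427.50006103515625, 206.00001525878906), (26.16295051574707, 33.23401641845703), 45.0) [[441, 196], [416, 199], [413, 215], [427, 224], [438, 214]]
scene key_bar 324 ((250.20001220703125, 184.40000915527344), (19.677396774291992, 26.832813262939453), 63.43495178222656) [[260, 174], [239, 179], [237, 188], [245, 186], [245, 193], [253, 194], [252
[... 395 characters left out ...]
3, 204], [271, 188]]
scene valve_stand 6147 ((402.3009033203125, 250.0133056640625), (78.73834228515625, 94.07208251953125), 41.18592834472656) [[402, 196], [357, 243], [358, 261], [352, 267], [395, 304], [438, 269], [435, 259], [445, 227]]
scene stem 542 ((399.53424072265625, 232.5753631591797), (28.792123794555664, 26.4512996673584), 20.556045532226562) [[417, 225], [401, 219], [388, 223], [389, 240], [406, 243]]
[[   0.01   -1.      0.08  484.83]
 [  -1.     -0.01   -0.01   55.22]
 [   0.01   -0.08   -1.   1151.51]
 [   0.      0.      0.      1.  ]]
[[   0.53   -0.58    0.62 -132.85]
 [  -0.85   -0.35    0.39 -405.6 ]
 [  -0.01   -0.74   -0.68  867.55]
 [   0.      0.      0.      1.  ]]
```

View pics/c1.png

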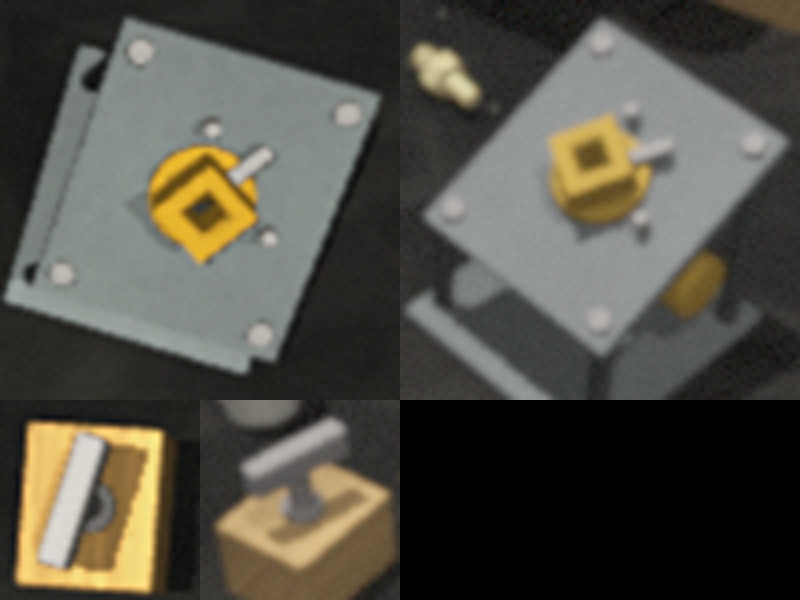

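```bash
cat > fit.py <<'E'
from h import *
np.set_printoptions(precision=3,suppress=True)
T=lambda x,y:np.array([375+(x-1.5)/4,160+(y-1.5)/4]); S=lambda x,y:np.array([350+(x-401.5)/4,190+(y-1.5)/4])
C=lambda x,y:np.array([205+(x-1.5)/4,185+(y-401.5)/4]); D=lambda x,y:np.array([225+(x-201.5)/4,165+(y-401.5)/4])
pts={}
for k,a,b in[('s++',(140,52),(601,43)),('s+-',(347,115),(753,146)),('s-+',(62,273),(452,210)),('s--',(260,334),(598,321)),
  ('mouth',(207,212),(592,153)),('tip',(269,154),(672,146)),('pinA',(212,129),(631,110)),('pinB',(269,238),(641,219)),('d++',(127,20),(601,17)),('d+-',(381,95),(789,141))]:
    p,e=tri(S(*b),T(*a)); pts[k]=p; print(k,p,e)
c=(pts['s++']+pts['s+-']+pts['s-+']+pts['s--'])/4; print('deck mid',c)
u=pts['s++']+pts['s+-']-pts['s-+']-pts['s--']; v=pts['s++']+pts['s-+']-pts['s+-']-pts['s--']
n=np.cross(u,v); n/=np.linalg.norm(n); print('n',n,'tilt',np.degrees(np.arccos(n[2])),'yaw u',np.arctan2(u[1],u[0]),'yaw v',np.arctan2(-v[0],v[1]), np.linalg.norm(u)/2,np.linalg.norm(v)/2)
print('mouth from deck',c+30*n)
yaw=np.arctan2(u[1],u[0]); R=np.array([[np.cos(yaw),-np.sin(yaw),0],[np.sin(yaw),np.cos(yaw),0],[0,0,1]])@cv2.Rodrigues(np.array([0,-np.radians(25),0]))[0]
for k in('tip','pinA','pinB','mouth'):
    l=R.T@(pts[k]-(c)); print(k,'local',l,np.arctan2(-l[1],l[0]))
# key bar
q=[onplane('top',C(*p),107) for p in((78,433),(107,437),(67,568),(38,560))]
print('bar top',np.mean(q,0)); L=(q[0]+q[1]-q[2]-q[3])/2; print('bar yaw',np.arctan2(L[1],L[0]),np.linalg.norm(L),np.linalg.norm(q[0]-q[1]))
q=[D(243,463),D(337,420),D(348,432),D(250,475)]
q=[onplane('scene',x,107) for x in q];print('bar top scene',np.mean(q,0)); L=(q[1]+q[2]-q[0]-q[3])/2; print('yaw',np.arctan2(L[1],L[0]),np.linalg.norm(L))
q=[onplane('top',C(*p),55) for p in((28,420),(165,430),(153,592),(15,583))];print('block',np.mean(q,0),np.linalg.norm(q[0]-q[1]),np.linalg.norm(q[2]-q[1]))
o=robot.observe();print(o['position'],o['eef_rot'],o['opening'],o['t'])
E
python3 fit.py
```

```text
s++ [ 629.966 -115.403  144.326] 0.6832795209366777
s+- [ 600.149 -217.246  142.676] 0.4363559930141052
s-+ [522.739 -83.801  90.298] 0.27813610362273367
s-- [ 492.726 -185.126   91.19 ] 0.055825514593866886
mouth [ 551.592 -148.035  142.973] 0.284228871464548
tip [ 581.022 -179.889  139.442] 1.343748592438452
pinA [ 592.628 -151.118  141.733] 0.650843212596807
pinB [ 540.41  -183.154  122.639] 0.6626157900554023
d++ [ 644.886 -108.08   148.92 ] 0.1822478215543718
d+- [ 609.685 -232.878  146.398] 0.11037733356128522
deck mid [ 561.395 -150.394  117.122]
n [-0.41   0.117  0.905] tilt 25.232431941240232 yaw u -0.28857241675817236 yaw v -0.2863916044883043 123.76240989201946 105.89781371722322
mouth from deck [ 549.1   -146.874  144.26 ]
tip local [ 34.093 -22.69    8.729] 0.5872066372198209
pinA local [37.724  8.194  9.564] -0.21389175222225099
pinB local [ -7.451 -37.377   9.562] 1.767574481341306
mouth local [ 1.799 -0.528 27.684] 0.28559746905647054
bar top [555.625 256.633 107.   ]
bar yaw -0.2735539099600921 68.03957741587897 14.835177714826203
bar top scene [555.958 255.182 107.   ]
yaw -0.36507960121006094 68.11392323785795
block [555.722 257.184  55.   ] 73.03169658616014 86.18891150510082
[241.513 576.434 247.544] [-0.     0.197  0.98  -0.   ] 0.9987383361633707 1.5
```

The images give these values:
- **Mouth:** about (550.5,-147.5,142.5).
- **Stand:** yaw about -0.288.
- **Stem:** about 0.59 rad.
- **Bar:** centre about (555.7,256,96), yaw about -0.28.

The tool can only spin about vertical, so the key has to be tilted 25° about the finger-closing axis. I'll do that by levering it in the block's loose hole, and nudge the stem to 0 through its pointer, using the shank, so the hole lines up with that tilt.

move_arm --moves "1 -0.0376 -0.0158 0 0;1 -0.0376 -0.0158 0 0;1 -0.0376 -0.0158 0 0;1 -0.0376 -0.0158 0 0;1 -0.0376 -0.0158 0 0;1 -0.0376 -0.0158 0 0;1 -0.0376 -0.0158 0 0;1 -0.0376 -0.0158 0 0;1 -0.0376 -0.0158 0 0;1 -0.0376 -0.0158 0 0;1 -0.0376 -0.0158 0 0;1 0 0 0.03 -0.116" --squeeze 40

```text
t: 2.5
position: [566.6, 251.9, 223.3]
eef_rot: [0.01, 0.142, 0.99, 0.002]
force: [1.9, 1.1, 1.1]
opening: 1.003
grasp_force: 0.0
```

```bash
cat >> h.py <<'E'
from scipy.spatial.transform import Rotation as Ro
def st():
    o=robot.observe(); q=o['eef_rot']; R=Ro.from_quat([q[1],q[2],q[3],q[0]]).as_matrix(); x=-R[:,0]
    print('t',round(o['t'],2),'p',np.round(o['position'],1),'yaw(-x)',round(np.arctan2(x[1],x[0]),4),'zaxis',np.round(R[:,2],3),'F',np.round(o['force'],1),'M',np.round(o['torque'],2),'open',round(o['opening'],3),'grip',round(o['grasp_force'],1),'q6',round(o['q'][5],2))
    return np.array(o['position']),R
def to(P):
    p,R=st(); d=R.T@(np.array(P)-p); print('tool shift mm',np.round(d,1)); return d
E
python3 -c "
from h import *
to([555.7,256,102])"
```

```text
t 2.5 p [566.6 251.9 223.3] yaw(-x) -0.2852 zaxis [ 0.02   0.001 -1.   ] F [1.9 1.1 1.1] M [ 0.06 -0.02 -0.02] open 1.003 grip 0.0 q6 -1.04
tool shift mm [1.38e+01 1.00e-01 1.21e+02]
```

move_arm --moves "1 0 0 0 0;1 0 0 0 0"

```text
t: 2.67
position: [554.6, 255.5, 216.0]
eef_rot: [-0.002, 0.142, 0.99, -0.001]
force: [-0.6, -0.0, -0.1]
opening: 1.0
grasp_force: 0.0
```

```bash
python3 -c "
from h import *
to([555.7,256,102])"
```

```text
t 2.67 p [554.6 255.5 216. ] yaw(-x) -0.2842 zaxis [-0.005 -0.001 -1.   ] F [-0.6 -0.  -0.1] M [ 0.05 -0.01  0.  ] open 1.0 grip 0.0 q6 -1.04
tool shift mm [ -1.4   1.1 114. ]
```

move_arm --moves "1 -0.001 0.001 0.03 0;1 0 0 0.03 0;1 0 0 0.03 0;1 0 0 0.025 0;1 0 0 0 0;1 0 0 0 0;0 0 0 0 0;0 0 0 0 0;0 0 0 0 0;0 0 0 0 0;0 0 0 0 0;0 0 0 0 0"

```text
t: 3.67
position: [557.3, 257.0, 103.2]
eef_rot: [0.0, 0.14, 0.99, 0.0]
force: [0.3, -0.3, -0.6]
opening: 0.628
grasp_force: 0.0
```

```bash
python3 -c "
from h import *
st()"
```

```text
t 3.67 p [557.3 257.  103.2] yaw(-x) -0.281 zaxis [ 0.001  0.    -1.   ] F [ 0.3 -0.3 -0.6] M [ 0.03 -0.01 -0.03] open 0.628 grip 0.0 q6 -1.04
```

move_arm --moves "0 0 0 0 0;0 0 0 0 0;0 0 0 0 0;0 0 0 0 0;0 0 0 0 0;0 0 0 0 0;0 0 0 0 0;0 0 0 0 0;0 0 0 0 0"

```text
t: 4.42
position: [557.0, 257.0, 102.4]
eef_rot: [-0.0, 0.14, 0.99, 0.0]
force: [0.4, 0.7, -1.1]
opening: 0.182
grasp_force: 40.0
```

```bash
python3 -c "
from h import *
st()"
```

```text
t 4.42 p [557.  257.  102.4] yaw(-x) -0.2809 zaxis [-0.  0. -1.] F [ 0.4  0.7 -1.1] M [-0.01 -0.05 -0.02] open 0.182 grip 40.0 q6 -1.04
```

move_arm --moves "0 0 0 -0.01 0;0 0 0 -0.01 0;0 0 0 -0.01 0;0 0 0 0 0;0 0.007 0 0 0;0 0.007 0 0 0;0 0.007 0 0 0;0 0.007 0 0 0;0 0.007 0 0 0;0 0 0 0 0;0 0 0 0 0" --squeeze 25

```text
t: 5.33
position: [521.9, 267.2, 132.5]
eef_rot: [-0.001, 0.14, 0.99, -0.0]
force: [1.4, -0.0, 0.1]
opening: 0.18
grasp_force: 25.0
```

```bash
python3 - <<'E'
from h import *
st()
im=snap('scene','s1.png'); t=snap('top','t1.png')
z=lambda im,u,v,w,h,k: cv2.resize(im[v:v+h,u:u+w],None,fx=k,fy=k,interpolation=cv2.INTER_CUBIC)[:,:,::-1]
cv2.imwrite('pics/c2.png',np.hstack([z(im,205,140,80,100,5),z(t,190,170,80,100,5)]))
E
```

```text
t 5.33 p [521.9 267.2 132.5] yaw(-x) -0.2805 zaxis [-0.003  0.    -1.   ] F [ 1.4 -0.   0.1] M [ 0.15 -0.28  0.06] open 0.18 grip 25.0 q6 -1.01
```

View pics/c2.png

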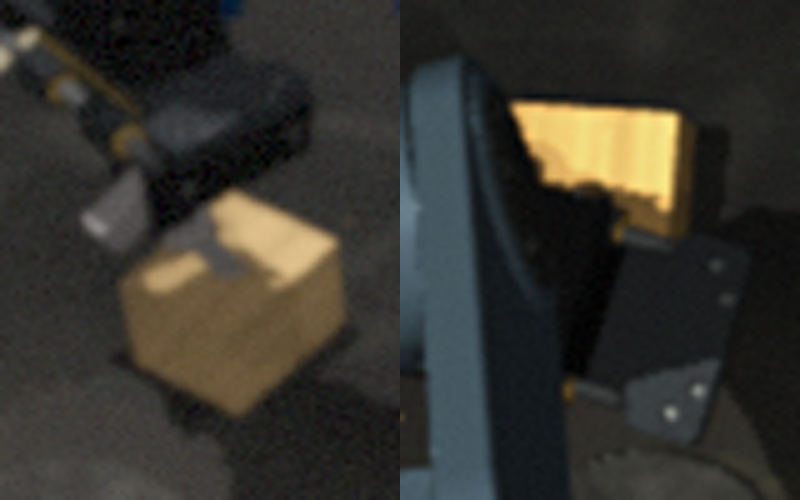

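The key is held in the fingers and tilted, with collar and shank showing at crop (180–230,220–270). I'll lift it clear and measure the tilt in the open.

move_arm --moves "0 0 0 -0.02 0;0 0 0 -0.03 0;0 0 0 -0.04 0;0 0 0 -0.035 0;0 -0.0095 -0.033 0 0;0 -0.0095 -0.033 0 0;0 -0.0095 -0.033 0 0;0 -0.0095 -0.033 0 0;0 0 0 0 0;0 0 0 0 0;0 0 0 0 0" --squeeze 40

```text
t: 6.35
position: [522.2, 129.5, 256.9]
eef_rot: [-0.002, 0.141, 0.99, 0.0]
force: [-0.6, 0.5, -2.3]
opening: 0.183
grasp_force: 40.0
```

```bash
cat > keyfit.py <<'E'
from h import *
def model(p,R,s,dl,dv,yaw):
    # key pose: tilt s about tool y ; grasp pt offset dl along bar, dv along key z from bar centre
    Rk=Ro.from_euler('z',yaw).as_matrix()@Ro.from_euler('y',-s).as_matrix()
    P=p+np.array([0,0,-6]); o=P-Rk@np.array([dl,0,89+dv]); return o,Rk
def outline(o,Rk):
    pr=[]
    for w,z0,z1 in((5,0,4),(7,4,48)):
        pr.append(np.array([[a*w,b*w,z] for a in(-1,1) for b in(-1,1) for z in(z0,z1)]))
    th=np.linspace(0,2*np.pi,24,endpoint=False)
    for r,z0,z1 in((14.5,48,54),(8,54,78)):
        pr.append(np.array([[r*np.cos(t),r*np.sin(t),z] for t in th for z in(z0,z1)]))
    pr.append(np.array([[a*35,b*8,z] for a in(-1,1) for b in(-1,1) for z in(78,100)]))
    return [p@Rk.T+o for p in pr]
def draw(im,n,o,Rk,u0,v0,k):
    for p in outline(o,Rk):
        h=cv2.convexHull(((proj(n,p)-[u0,v0]+0.5)*k-0.5).astype(np.float32)).astype(np.int32); cv2.polylines(im,[h],True,(0,255,0),1)
E
python3 - <<'E'
from keyfit import *
p,R=st()
im=snap('scene','s2.png')
o,Rk=model(p,R,np.radians(25),0,0,-0.2805)
c=proj('scene',o[None])[0]; print(c); u0,v0=int(c[0])-60,int(c[1])-75
z=cv2.resize(im[v0:v0+120,u0:u0+80],None,fx=5,fy=5,interpolation=cv2.INTER_CUBIC)[:,:,::-1].copy(); z=cv2.convertScaleAbs(z,alpha=1.6); y=z.copy()
draw(y,'scene',o,Rk,u0,v0,5); cv2.imwrite('pics/c3.png',np.hstack([z,y])); print(u0,v0)
E
```

```text
t 6.35 p [522.2 129.5 256.9] yaw(-x) -0.2819 zaxis [-0.003  0.001 -1.   ] F [-0.6  0.5 -2.3] M [-0.03  0.06  0.03] open 0.183 grip 40.0 q6 -1.25
[293.08846831 173.9384483 ]
233 98
```

View pics/c3.png

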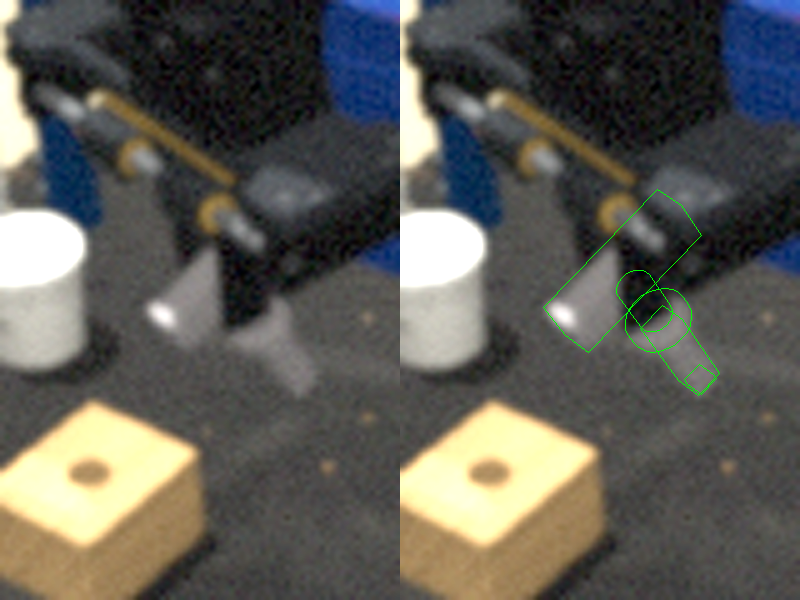

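The overlay at 25° matches the key almost exactly: bar corner at crop (147,310) and tip at (300,395). Next I move to the pointer's −y side.

move_arm --moves "0 0 0 -0.02 0;0 -0.0114 -0.038 0 0;0 -0.0114 -0.038 0 0;0 -0.0114 -0.038 0 0;0 -0.0114 -0.038 0 0;0 -0.0114 -0.038 0 0;0 -0.0114 -0.038 0 0;0 -0.0114 -0.038 0 0;0 -0.0114 -0.038 0 0;0 0 0 0 0;0 0 0 0 0;0 0 0 0 0"

```text
t: 7.4
position: [526.5, -186.5, 276.9]
eef_rot: [-0.001, 0.14, 0.99, 0.001]
force: [-0.3, -0.2, -2.4]
opening: 0.178
grasp_force: 40.0
```

```bash
cat > geo.py <<'E'
from keyfit import *
yw=-0.288; Rs=Ro.from_euler('z',yw).as_matrix()@Ro.from_euler('y',-np.radians(25)).as_matrix()
M=np.array([550.5,-147.5,142.5]); c0=M-30*Rs[:,2]
def tcp_for_tip(l): return c0+Rs@(np.array(l)+[0,0,89])+[0,0,6]
def cur():
    p,R=st(); l=Rs.T@(p-[0,0,6]-c0)-[0,0,89]; print('tip local',np.round(l,1)); return p,R
def shift(l):
    p,R=cur(); print('tool shift',np.round(R.T@(tcp_for_tip(l)-p),1))
E
python3 - <<'E'
from geo import *
shift([34,-46,30]); shift([34,-46,6])
p,R=st()
a=np.hstack([snap('scene','s3.png')[150:290,330:470],snap('top','t3.png')[140:280,350:490]])
cv2.imwrite('pics/c4.png',cv2.resize(a,None,fx=2.8,fy=2.8,interpolation=cv2.INTER_CUBIC)[:,:,::-1])
E
```

```text
t 7.4 p [ 526.5 -186.5  276.9] yaw(-x) -0.28 zaxis [-0.002  0.002 -1.   ] F [-0.3 -0.2 -2.4] M [ 0.05  0.04 -0.03] open 0.178 grip 40.0 q6 -1.83
tip local [ 43.5 -44.2  62.4]
tool shift [-5.2 -1.9 33.4]
t 7.4 p [ 526.5 -186.5  276.9] yaw(-x) -0.28 zaxis [-0.002  0.002 -1.   ] F [-0.3 -0.2 -2.4] M [ 0.05  0.04 -0.03] open 0.178 grip 40.0 q6 -1.83
tip local [ 43.5 -44.2  62.4]
tool shift [-15.4  -2.   55.1]
t 7.4 p [ 526.5 -186.5  276.9] yaw(-x) -0.28 zaxis [-0.002  0.002 -1.   ] F [-0.3 -0.2 -2.4] M [ 0.05  0.04 -0.03] open 0.178 grip 40.0 q6 -1.83
```

View pics/c4.png

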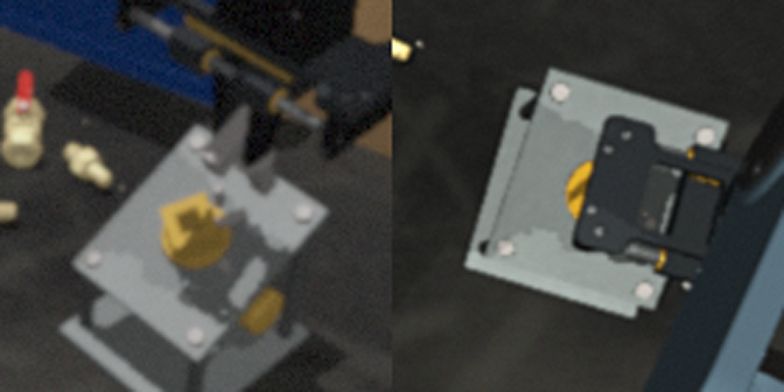

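The key hangs over the deck beside the pointer as planned, with the stem clear of the fingers. Next: lower it and push +y.

move_arm --moves "0 -0.0026 -0.001 0.0167 0;0 -0.0026 -0.001 0.0167 0;0 -0.0034 0 0.0072 0;0 -0.0034 0 0.0072 0;0 -0.0034 0 0.0073 0;0 0 0 0 0;0 0 0 0 0"

```text
t: 8.08
position: [541.3, -193.9, 222.4]
eef_rot: [-0.0, 0.14, 0.99, 0.0]
force: [0.2, 0.3, -2.4]
opening: 0.181
grasp_force: 40.0
```

```bash
python3 -c "
from geo import *
shift([34,-46,6])"
```

```text
t 8.08 p [ 541.3 -193.9  222.4] yaw(-x) -0.2801 zaxis [-0.  0. -1.] F [ 0.2  0.3 -2.4] M [0.03 0.05 0.01] open 0.181 grip 40.0 q6 -1.83
tip local [ 35.1 -47.1   6.1]
tool shift [1.  1.1 0.6]
```

move_arm --moves "0 0 0.005 0 0;0 0 0.005 0 0;0 0 0.005 0 0;0 0 0.005 0 0;0 0 0.005 0 0;0 0 0.005 0 0;0 0 0.003 0 0;0 0 0 0 0;0 0 0 0 0"

```text
t: 8.83
position: [549.8, -161.9, 222.3]
eef_rot: [-0.001, 0.14, 0.99, 0.0]
force: [0.6, -0.3, -1.7]
opening: 0.178
grasp_force: 40.0
```

```bash
python3 -c "
from geo import *
cur()"
```

```text
t 8.83 p [ 549.8 -161.9  222.3] yaw(-x) -0.2804 zaxis [-0.001  0.001 -1.   ] F [ 0.6 -0.3 -1.7] M [-0.29 -0.06 -0.1 ] open 0.178 grip 40.0 q6 -1.77
tip local [ 34.3 -14.    6.5]
```

move_arm --moves "0 0 0.0015 0 0;0 0 0.0015 0 0;0 0 0 0 0;0 0 0 0 0"

```text
t: 9.17
position: [550.7, -159.4, 222.3]
eef_rot: [-0.0, 0.14, 0.99, 0.0]
force: [-0.2, -1.2, -1.0]
opening: 0.185
grasp_force: 40.0
```

```bash
python3 -c "
from geo import *
cur()"
```

```text
t 9.17 p [ 550.7 -159.4  222.3] yaw(-x) -0.2808 zaxis [-0.001  0.001 -1.   ] F [-0.2 -1.2 -1. ] M [-0.4  -0.01 -0.05] open 0.185 grip 40.0 q6 -1.77
tip local [ 34.4 -11.3   6.4]
```

move_arm --moves "0 0 -0.006 0 0;0 0.006 0 -0.0136 0;0 0.0127 0 -0.0272 0;0 0.0127 0 -0.0272 0;0 0 0 0 0;0 0 0 0 0;0 0 0 0 0"

```text
t: 9.75
position: [518.6, -156.4, 290.4]
eef_rot: [-0.0, 0.14, 0.99, 0.0]
force: [-0.8, -0.1, -2.4]
opening: 0.18
grasp_force: 40.0
```

```bash
python3 - <<'E'
from geo import *
p,R=cur()
im=snap('scene','s4.png')
u0,v0=345,150
z=cv2.resize(im[v0:v0+120,u0:u0+110],None,fx=5,fy=5,interpolation=cv2.INTER_CUBIC)[:,:,::-1].copy(); z=cv2.convertScaleAbs(z,alpha=1.3)
o,Rk=model(p,R,np.radians(25),0,0,-0.2805); draw(z,'scene',o,Rk,u0,v0,5)
def poly(l,col):
    q=c0+np.array(l)@Rs.T; cv2.polylines(z,[((proj('scene',q)-[u0,v0]+.5)*5-.5).astype(np.int32)],True,col,1)
for s in(18,8): poly([[a*s,b*s,30] for a,b in((1,1),(1,-1),(-1,-1),(-1,1))],(255,0,0))
cv2.imwrite('pics/c5.png',z)
E
```

```text
t 9.75 p [ 518.6 -156.4  290.4] yaw(-x) -0.281 zaxis [-0.     0.001 -1.   ] F [-0.8 -0.1 -2.4] M [ 0.05  0.01 -0.06] open 0.18 grip 40.0 q6 -1.79
tip local [ 34.6 -17.5  81.5]
```

View pics/c5.png

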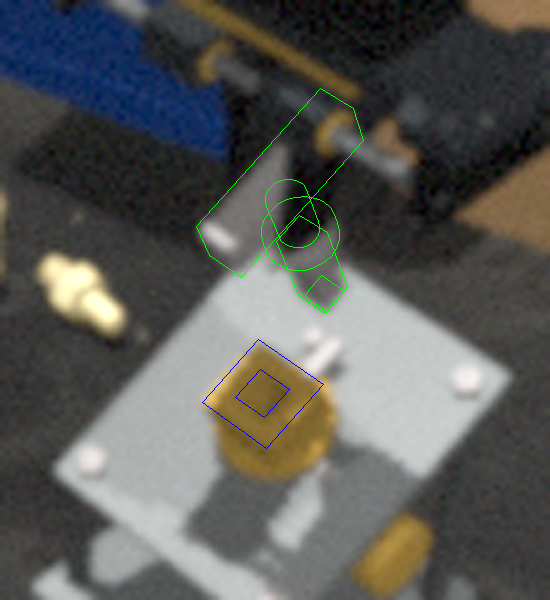

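The stem now sits at about 0, with its pointer against the uphill pin at (315,345). The blue mouth overlay and the green key overlay both match the picture. Now I'll line up over the mouth.

```bash
python3 -c "
from geo import *
shift([0,0,60]);shift([0,0,34])"
```

```text
t 9.8 p [ 518.5 -156.3  289.7] yaw(-x) -0.2809 zaxis [-0.002  0.001 -1.   ] F [ 0.1 -0.4 -3. ] M [ 0.02  0.04 -0.  ] open 0.183 grip 40.0 q6 -1.79
tip local [ 34.1 -17.5  80.9]
tool shift [21.9 17.7 33.4]
t 9.8 p [ 518.5 -156.3  289.7] yaw(-x) -0.2809 zaxis [-0.002  0.001 -1.   ] F [ 0.1 -0.4 -3. ] M [ 0.02  0.04 -0.  ] open 0.183 grip 40.0 q6 -1.79
tip local [ 34.1 -17.5  80.9]
tool shift [10.9 17.6 56.9]
```

move_arm --moves "0 0.011 0.0088 0.0165 0.007;0 0.011 0.0088 0.0165 0;0 -0.0055 0 0.0118 0;0 -0.0055 0 0.0118 0;0 0 0 0 0;0 0 0 0 0;0 0 0 0 0"

```text
t: 10.38
position: [514.2, -137.4, 233.8]
eef_rot: [0.0, 0.144, 0.99, -0.0]
force: [-0.7, 0.1, -3.0]
opening: 0.181
grasp_force: 40.0
```

```bash
python3 -c "
from geo import *
shift([0,0,34]);shift([0,0,0])"
```

```text
t 10.38 p [ 514.2 -137.4  233.8] yaw(-x) -0.2881 zaxis [ 0. -0. -1.] F [-0.7  0.1 -3. ] M [-0.01 -0.03  0.04] open 0.181 grip 40.0 q6 -1.75
tip local [ 1.9 -0.6 34.2]
tool shift [1.6 0.6 1. ]
t 10.38 p [ 514.2 -137.4  233.8] yaw(-x) -0.2881 zaxis [ 0. -0. -1.] F [-0.7  0.1 -3. ] M [-0.01 -0.03  0.04] open 0.181 grip 40.0 q6 -1.75
tip local [ 1.9 -0.6 34.2]
tool shift [-12.7   0.6  31.9]
```

move_arm --moves "0 0.0016 0.0006 0 0;0 0 0 0 0;0 -0.0013 0 0.0027 0;0 -0.0013 0 0.0027 0;0 -0.0013 0 0.0027 0;0 -0.0013 0 0.0027 0;0 -0.0013 0 0.0027 0;0 0 0 0 0;0 0 0 0 0"

```text
t: 11.13
position: [518.3, -137.5, 220.0]
eef_rot: [-0.0, 0.143, 0.99, 0.0]
force: [0.8, -0.4, -2.0]
opening: 0.176
grasp_force: 40.0
```

```bash
python3 -c "
from geo import *
shift([0,0,20]);shift([0,0,-18])"
```

```text
t 11.13 p [ 518.3 -137.5  220. ] yaw(-x) -0.2877 zaxis [-0.001  0.    -1.   ] F [ 0.8 -0.4 -2. ] M [ 0.03  0.04 -0.01] open 0.176 grip 40.0 q6 -1.75
tip local [-0.3  0.4 20.1]
tool shift [-0.3 -0.4 -0.1]
t 11.13 p [ 518.3 -137.5  220. ] yaw(-x) -0.2877 zaxis [-0.001  0.    -1.   ] F [ 0.8 -0.4 -2. ] M [ 0.03  0.04 -0.01] open 0.176 grip 40.0 q6 -1.75
tip local [-0.3  0.4 20.1]
tool shift [-16.4  -0.4  34.3]
```

Tip is 10 mm into the hole with no contact force. Continuing down.

move_arm --moves "0 -0.0013 0 0.0027 0;0 -0.0013 0 0.0027 0;0 -0.0013 0 0.0027 0;0 -0.0013 0 0.0027 0;0 -0.0013 0 0.0027 0;0 -0.0013 0 0.0027 0;0 -0.0013 0 0.0027 0;0 0 0 0 0" --squeeze 25

```text
t: 11.8
position: [527.1, -140.2, 200.8]
eef_rot: [-0.0, 0.143, 0.99, 0.0]
force: [-0.7, -0.0, -2.1]
opening: 0.181
grasp_force: 25.0
```

```bash
python3 -c "
from geo import *
shift([0,0,-18])"
```

```text
t 11.8 p [ 527.1 -140.2  200.8] yaw(-x) -0.2878 zaxis [-0.001  0.    -1.   ] F [-0.7 -0.  -2.1] M [ 0.01  0.02 -0.01] open 0.181 grip 25.0 q6 -1.75
tip local [-0.1  0.4 -1.2]
tool shift [-7.2 -0.4 15.1]
```

move_arm --moves "0 -0.0013 0 0.0027 0;0 -0.0013 0 0.0027 0;0 -0.0013 0 0.0027 0;0 -0.0013 0 0.0027 0;0 -0.0008 0 0.0018 0;0 -0.0008 0 0.0018 0;0 0 0 0 0;0 0 0 0 0"

```text
t: 12.47
position: [533.5, -142.1, 186.9]
eef_rot: [-0.0, 0.143, 0.99, 0.0]
force: [0.3, -0.1, -2.7]
opening: 0.183
grasp_force: 25.0
```

```bash
python3 -c "
from geo import *
shift([0,0,-18])"
```

```text
t 12.47 p [ 533.5 -142.1  186.9] yaw(-x) -0.2878 zaxis [-0.  0. -1.] F [ 0.3 -0.1 -2.7] M [-0.01  0.03  0.06] open 0.183 grip 25.0 q6 -1.75
tip local [  0.1   0.4 -16.7]
tool shift [-0.5 -0.4  1.2]
```

move_arm --moves "0 -0.0004 0 0.0009 0;0 -0.0004 0 0.0009 0;0 0 0 0 0;0 0 0 0 0"

```text
t: 12.8
position: [534.3, -142.3, 185.8]
eef_rot: [0.0, 0.143, 0.99, -0.0]
force: [-2.2, -0.6, 2.6]
opening: 0.18
grasp_force: 25.0
```

```bash
python3 -c "
from geo import *
cur()"
```

```text
t 12.8 p [ 534.3 -142.3  185.8] yaw(-x) -0.2877 zaxis [ 0. -0. -1.] F [-2.2 -0.6  2.6] M [ 0.2   0.34 -0.04] open 0.18 grip 25.0 q6 -1.75
tip local [  0.4   0.4 -18. ]
```

The collar is seated (reaction force felt). Now I'll open the fingers a little to make a loose wrench around the bar.

move_arm --moves "0.31 0 0 0 0;0.31 0 0 0 0;0.31 0 0 0 0;0.31 0 0 -0.003 0;0.31 0 0 0 0;0.31 0 0 0 0"

```text
t: 13.3
position: [534.6, -142.4, 188.5]
eef_rot: [0.0, 0.143, 0.99, -0.0]
force: [-0.8, 0.2, 1.2]
opening: 0.305
grasp_force: 0.0
```

```bash
python3 - <<'E'
from geo import *
p,R=cur(); P=M+41*Rs[:,2]; print('P',P, 'shift to centre',R.T@(P+[0,0,9]-p))
im=snap('scene','s5.png')
u0,v0=345,150
z=cv2.resize(im[v0:v0+120,u0:u0+110],None,fx=5,fy=5,interpolation=cv2.INTER_CUBIC)[:,:,::-1].copy(); z=cv2.convertScaleAbs(z,alpha=1.4)
y=z.copy(); draw(y,'scene',M-48*Rs[:,2],Rs,u0,v0,5)
cv2.imwrite('pics/c6.png',cv2.resize(np.hstack([z,y])[150:],None,fx=.72,fy=.72))
E
```

```text
t 13.3 p [ 534.6 -142.4  188.5] yaw(-x) -0.2878 zaxis [ 0.001 -0.    -1.   ] F [-0.8  0.2  1.2] M [-0.01  0.03  0.03] open 0.305 grip 0.0 q6 -1.75
tip local [  1.8   0.3 -15.7]
P [ 533.88629783 -142.57842361  179.65861927] shift to centre [ 0.65314904 -0.32761865 -0.19357886]
```

View pics/c6.png

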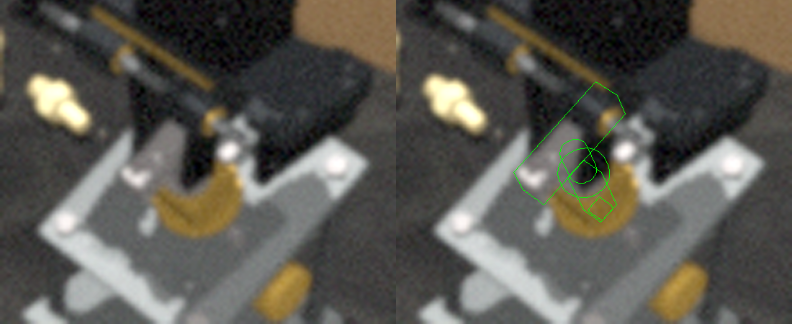

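The key sits home: the bar end at crop (135,175) coincides with the home overlay. Now I turn it.

move_arm --moves "0.31 0 0 0 0.1;0.31 0 0 0 0.1;0.31 0 0 0 0.1;0.31 0 0 0 0.1;0.31 0 0 0 0.1;0.31 0 0 0 0.1;0.31 0 0 0 0.1;0.31 0 0 0 0.1;0.31 0 0 0 0.1;0.31 0 0 0 0.1;0.31 0 0 0 0"

```text
t: 14.27
position: [534.9, -142.0, 188.4]
eef_rot: [0.0, 0.601, 0.799, 0.001]
force: [1.6, 1.7, 0.8]
opening: 0.313
grasp_force: 4.4
```

```bash
python3 - <<'E'
from geo import *
p,R=cur()
E
```

```text
t 14.27 p [ 534.9 -142.   188.4] yaw(-x) -1.2895 zaxis [ 0.001  0.    -1.   ] F [1.6 1.7 0.8] M [ 0.23 -0.28  0.07] open 0.313 grip 4.4 q6 -0.74
tip local [  1.9   0.8 -15.8]
```

move_arm --moves "0.31 0 0 0 0.1;0.31 0 0 0 0.1;0.31 0 0 0 0.1;0.31 0 0 0 0.1;0.31 0 0 0 0.1;0.31 0 0 0 0.1;0.31 0 0 0 0.1;0.31 0 0 0 0;0.31 0 0 0 0"

```text
t: 15.02
position: [535.5, -142.5, 189.2]
eef_rot: [0.001, 0.837, 0.547, 0.001]
force: [1.6, 1.7, 6.0]
opening: 0.311
grasp_force: 5.6
```

```bash
python3 - <<'E'
from geo import *
p,R=cur()
im=snap('scene','s6.png')
u0,v0=345,150
z=cv2.resize(im[v0:v0+120,u0:u0+110],None,fx=5,fy=5,interpolation=cv2.INTER_CUBIC)[:,:,::-1].copy(); z=cv2.convertScaleAbs(z,alpha=1.4)
y=z.copy(); draw(y,'scene',M-48*Rs[:,2],Rs@Ro.from_euler('z',-1.6).as_matrix(),u0,v0,5)
cv2.imwrite('pics/c7.png',cv2.resize(np.hstack([z,y])[150:],None,fx=.72,fy=.72))
E
```

```text
t 15.02 p [ 535.5 -142.5  189.2] yaw(-x) -1.9835 zaxis [ 0.003 -0.001 -1.   ] F [1.6 1.7 6. ] M [ 0.3  -0.27  0.06] open 0.311 grip 5.6 q6 -0.05
tip local [  2.9   0.6 -15.4]
```

View pics/c7.png

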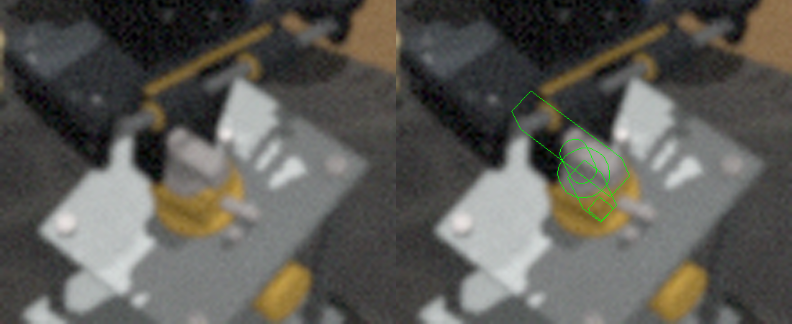

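The pointer at (240,210) is close to its stop pin at (232,232). Spinning a bit further.

move_arm --moves "0.31 0 0 0 0.06;0.31 0 0 0 0.06;0.31 0 0 0 0.06;0.31 0 0 0 0;0.31 0 0 0 0"

```text
t: 15.48
position: [535.0, -142.9, 189.3]
eef_rot: [0.001, 0.883, 0.47, 0.0]
force: [-0.5, 0.3, 6.3]
opening: 0.312
grasp_force: 5.7
```

```bash
cat > look.py <<'E'
from geo import *
import sys
p,R=cur()
im=snap('scene','s_'+sys.argv[1])
u0,v0=345,150
z=cv2.resize(im[v0:v0+120,u0:u0+110],None,fx=5,fy=5,interpolation=cv2.INTER_CUBIC)[:,:,::-1].copy(); z=cv2.convertScaleAbs(z,alpha=1.4)
y=z.copy(); draw(y,'scene',M-48*Rs[:,2],Rs@Ro.from_euler('z',-1.62).as_matrix(),u0,v0,5)
for a in(1.35,1.43,1.5,1.57):
    q=c0+np.array([[r*np.cos(a),-r*np.sin(a),10] for r in(25,42)])@Rs.T
    cv2.polylines(y,[((proj('scene',q)-[u0,v0]+.5)*5-.5).astype(np.int32)],False,(0,0,255) if a>1.56 else (255,0,0),1)
cv2.imwrite('pics/'+sys.argv[1],cv2.resize(np.hstack([z,y])[150:],None,fx=.72,fy=.72))
E
python3 look.py c8.png
```

```text
t 15.48 p [ 535.  -142.9  189.3] yaw(-x) -2.1631 zaxis [ 0.002 -0.001 -1.   ] F [-0.5  0.3  6.3] M [0.04 0.01 0.08] open 0.312 grip 5.7 q6 0.13
tip local [  2.6  -0.  -15.2]
```

View pics/c8.png

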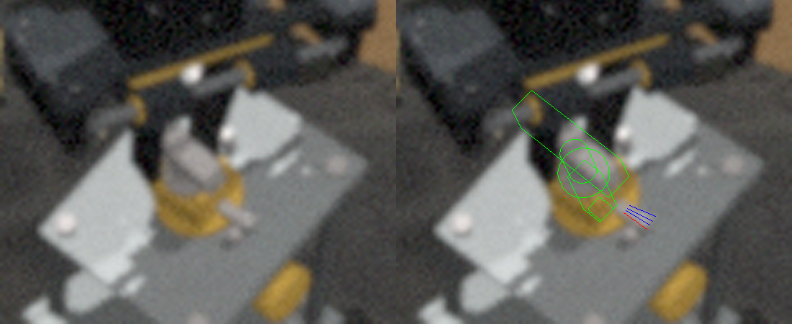

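move_arm --moves "0.31 0 0 0 0.05;0.31 0 0 0 0.05;0.31 0 0 0 0;0.31 0 0 0 0"

```text
t: 15.87
position: [534.7, -143.0, 189.1]
eef_rot: [0.001, 0.905, 0.425, 0.0]
force: [-0.9, -0.2, 5.6]
opening: 0.31
grasp_force: 6.1
```

```bash
python3 -c "
from geo import *
cur()"
```

```text
t 15.87 p [ 534.7 -143.   189.1] yaw(-x) -2.2628 zaxis [ 0.001 -0.002 -1.   ] F [-0.9 -0.2  5.6] M [-0.11  0.    0.12] open 0.31 grip 6.1 q6 0.23
tip local [  2.2  -0.1 -15.3]
```

move_arm --moves "0.31 0 0 0 0.05;0.31 0 0 0 0.05;0.31 0 0 0 0.03;0.31 0 0 0 0;0.31 0 0 0 0"

```text
t: 16.28
position: [534.4, -142.7, 189.1]
eef_rot: [0.001, 0.93, 0.367, -0.0]
force: [-0.1, 1.5, 7.2]
opening: 0.316
grasp_force: 15.1
```

```bash
python3 -c "
from geo import *
cur()"
```

```text
t 16.28 p [ 534.4 -142.7  189.1] yaw(-x) -2.3907 zaxis [ 0.    -0.001 -1.   ] F [-0.1  1.5  7.2] M [0.11 0.03 0.55] open 0.316 grip 15.1 q6 0.36
tip local [  1.9   0.  -15.1]
```

Mz rose to 0.55 N m, so the stem is at its stop. I'll unload, open and retreat upward.

move_arm --moves "0.31 0 0 0 -0.06;0.31 0 0 0 -0.04;0.5 0 0 0 0;0.5 0 0 0 0;0.5 0 0 0 0;0.5 0 0 0 0;0.5 0 0 0 0;0.5 0 0 0 0;0.5 0 0 -0.01 0;0.5 0 0 -0.03 0;0.5 0 0 -0.04 0;0.5 0 0 -0.04 0"

```text
t: 17.28
position: [533.6, -141.9, 309.4]
eef_rot: [-0.001, 0.912, 0.41, -0.001]
force: [0.3, -0.5, 0.0]
opening: 0.502
grasp_force: 0.0
```

move_arm --moves "0.5 -0.02 0.03 -0.02 0;0.5 -0.02 0.03 -0.02 0;0.5 -0.02 0.03 0 0;0.5 -0.02 0.03 0 0;0.5 0 0 0 0;0.5 0 0 0 0"

```text
t: 17.78
position: [570.7, -283.6, 348.3]
eef_rot: [-0.0, 0.913, 0.408, 0.0]
force: [-0.3, 0.7, -0.1]
opening: 0.498
grasp_force: 0.0
```

```bash
sed -i "s/M-48\*Rs\[:,2\]/M-48*Rs[:,2]/; s/-1.62/-1.6/" look.py; python3 look.py c9.png
```

```text
t 17.78 p [ 570.7 -283.6  348.3] yaw(-x) -2.3004 zaxis [-0.  0. -1.] F [-0.3  0.7 -0.1] M [-0.08  0.15  0.02] open 0.498 grip 0.0 q6 0.09
tip local [ 137.  -124.8   97.6]
```

View pics/c9.png

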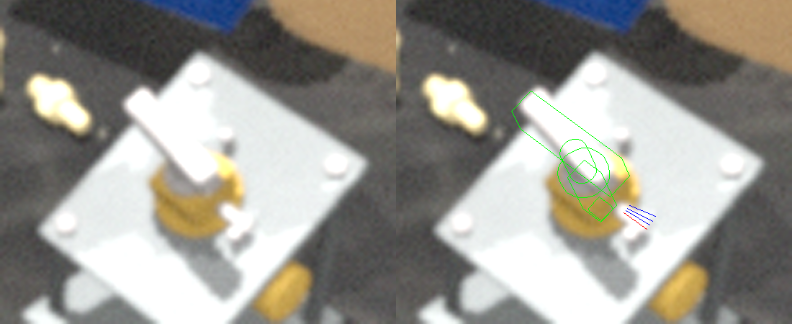

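The pointer touches its pin at (240,220). The bar seems turned a little differently from my overlay, so I'll fit the key pose to masks from both cameras.

```bash
cat > fin.py <<'E'
from geo import *
from scipy.optimize import differential_evolution
T={}
for n in('scene','top'):
    im=robot.grab_frame(n); r=robot.trace(n,'key'); print(n,[(round(a['score'],2),int(a['mask'].sum())) for a in r][:3])
    if r and r[0]['score']>.4: T[n]=r[0]['mask'].astype(np.uint8)
    cv2.imwrite(f'pics/fin_{n}.png',im[:,:,::-1])
def sil(n,o,Rk):
    m=np.zeros((400,640),np.uint8)
    for p in outline(o,Rk)[2:]:
        cv2.fillConvexPoly(m,cv2.convexHull((proj(n,p)*16).astype(np.int32)),1,shift=4)
    return m
def pose(v):
    tw,ax,ay,dx,dy,h=v; Rk=Rs@Ro.from_euler('xy',[ax,ay]).as_matrix()@Ro.from_euler('z',-tw).as_matrix()
    return M+Rs@np.array([dx,dy,h])-48*Rk[:,2],Rk
def cost(v):
    s=0
    for n,m in T.items():
        g=sil(n,*pose(v)); s+=1-(g&m).sum()/max(1,(g|m).sum())
    return s/len(T)+0.0005*(v[3]**2+v[4]**2)/4
b=[(1.1,2.2),(-.3,.3),(-.3,.3),(-3,3),(-3,3),(-3,14)]
r=differential_evolution(cost,b,maxiter=60,popsize=10,seed=1); print(np.round(r.x,3),r.fun,'home cost',cost([1.6,0,0,0,0,0]),cost([1.71,0,0,0,0,0]))
E
python3 fin.py
```

```text
scene [(0.71, 379)]
top [(0.86, 491)]Traceback (most recent call last):
  File "fin.py", line 22, in <module>
    r=differential_evolution(cost,b,maxiter=60,popsize=10,seed=1); print(np.round(r.x,3),r.fun,'home cost',cost([1.6,0,0,0,0,0]),cost([1.71,0,0,0,0,0]))
    return fun(*args, **kwargs)
    ret = solver.solve()
    next(self)
    ~~~~^^^^^^
    energy = self.func(parameters)
    return self.f(x, *self.args)
           ~~~~~~^^^^^^^^^^^^^^^
  File "fin.py", line 19, in cost
    g=sil(n,*pose(v)); s+=1-(g&m).sum()/max(1,(g|m).sum())
  File "fin.py", line 11, in sil
    cv2.fillConvexPoly(m,cv2.convexHull((proj(n,p)*16).astype(np.int32)),1,shift=4)
                                         ~~~~^^^^^
  File "h.py", line 6, in proj
    f,cx,cy,T=cam(n); P=np.atleast_2d(P); p=(P-T[:3,3])@T[:3,:3]
              ~~~^^^
  File "h.py", line 4, in cam
    c=robot.camera_info(n); f=200/np.tan(np.radians(c['vfov'])/2); return f,c['cx'],c['cy'],np.array(c['cam_to_world'])
ValueError: time passes only in moves, steps and waits
```

Repeated calibration queries are refused, so I'll cache them. The crop also goes into my last picture, next to the fit.

```bash
sed -i 's/^def cam(n):/import functools\n@functools.cache\ndef cam(n):/' h.py
cat >> fin.py <<'E'
out=[]
for n,(u0,v0) in(('scene',(350,165)),('top',(375,155))):
    im=cv2.imread(f'pics/fin_{n}.png'); z=cv2.resize(im[v0:v0+95,u0:u0+95],None,fx=4,fy=4,interpolation=cv2.INTER_CUBIC)
    z=cv2.convertScaleAbs(z,alpha=.9); draw(z,n,*pose(r.x),u0,v0,4); out.append(z)
cv2.imwrite('pics/c10.png',np.hstack(out))
E
python3 fin.py
```

```text
scene [(0.63, 367)]
top [(0.83, 488)]
[ 1.804 -0.014  0.013 -0.912  0.458  2.088] 0.12081578675973256 home cost 0.2683508396550606 0.18478114478114477
```

View pics/c10.png

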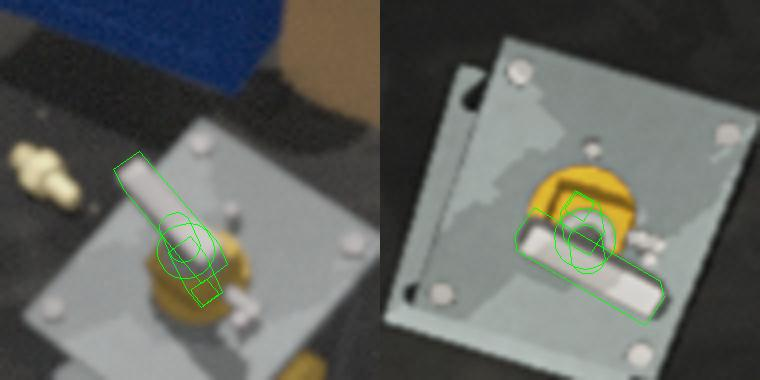

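```bash
cat >> fin.py <<'E'
from scipy.optimize import minimize
for h in(-1,0,1,2,3,4,6):
    g=min((minimize(lambda w:cost([*w,h]),s,method='Nelder-Mead',options=dict(maxfev=400,initial_simplex=np.array(s)+np.vstack([np.zeros(5),np.diag([.1,.05,.05,1.5,1.5])]))) for s in([1.75,0,0,0,0],list(r.x[:5]))),key=lambda g:g.fun); print(h,np.round(g.x,3),round(g.fun,3))
E
python3 fin.py
```

```text
scene [(0.73, 351)]
top [(0.75, 456)]
[ 1.82   0.027  0.043 -2.583  1.344 -2.133] 0.1637608529551517 home cost 0.2882306377260845 0.22354416649718667
-1 [ 1.791  0.017  0.021 -1.425  0.457] 0.171
0 [ 1.808  0.011  0.047 -1.78   1.721] 0.173
1 [ 1.823  0.01  -0.019  0.419  0.327] 0.177
2 [ 1.816  0.028 -0.    -0.587  0.883] 0.172
3 [ 1.801  0.015  0.014 -1.103  0.553] 0.182
4 [ 1.804  0.025 -0.022 -0.445  0.251] 0.185
6 [ 1.806  0.043  0.061 -2.254  0.893] 0.208
```

```bash
python3 -c "
from workcell import robot
print(robot.hand_in())"
```

```text
the job is handed in; nothing more can be done
None
```

I handed the job in at about 18 s of the 56 s allowed: the camera fit shows the key home in the stem (collar within about 2 mm, under 3° off axis), the pointer is against its clockwise stop pin and the gripper is clear; `hand_in()` returned no verdict.

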